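# Stand the engraved mirror panel on edge in the rack

## Task

The engraved mirror panel on the sloping bench easel is finished. Lift it up the slope until it clears the easel's retaining lip, take it off without scraping it on the lip, and stand it upright and square on its short thin end on the bare black rubber pad in the free bay of the wooden rack, mirror side towards the rack's open front, not leaning. Set it down gently, let go, and leave the other panel, the brush and the sanding block where they are.

Things in the scene. Friction and masses are not known exactly. Their poses are not given: they have to be found in the camera images.
- panel: Panel to move: mirror on plywood, 60 wide (y), 150 long (z), 18 thick (x), 0.25 kg; pale mirror face with white engraved crescents. Origin: centre of its bottom thin end, which sits in the easel's channel. z runs to the top end, x out of the mirror face; faces lie 9 either side of the z axis. At the start its back lies on the slope, its top 58 juts free past the board.
- easel: Small wooden bench easel, fixed, 170 x 170 footprint, about 95 tall. Origin: centre of its footprint on the bench; x to its front (lip side), z up. Its plywood board, 170 wide, slopes 35 degrees from horizontal, rising towards -x; its face runs from 5 below to 92 above point easel_seat, measured along the slope.
- easel_seat (a point): Middle of the line where the board's face meets the floor of the aluminium channel; 58 in front of the easel's origin, 40 above the bench; axes as the easel's. The channel is 150 long (y) and 23 deep, measured square to the slope, between the board's face and the lip.
- lip: Retaining lip of the easel's channel: aluminium strip 150 long, 3 thick, in front of the panel. It overlaps the lowest 10 of the panel's mirror face with 5 clearance. Origin: at easel_seat; z up the slope, x square out of the slope, y along the lip; the strip lies at x = 23 to 26, z = -4 to 10.
- rack: Wooden rack, fixed: base 110 deep (x), 250 long (y), 14 thick. Origin: centre of its underside; x to its open front. Two bays, at y = +56 and -56, each with two upright dowels behind (12 diameter, at x = -25, 18 either side of the bay's centre, tops 94 above the bench). Ledge from x = -19 (dowels, back rail 26 high) to x = 19 (front lip, 24 high, 7 thick).
- rack_front (a point): Middle of the rack base's front edge, 55 in front of the rack's origin, on top of the base.
- pad: Bare black rubber pad lying fixed in the free bay (either bay), 34 deep (x) x 70 wide (y) x 4 thick; its axes are the rack's. Origin: centre of its underside, 14 above the bench; its top is 18 above the bench.
- done_panel: Another finished panel of the same size and look, loose, standing upright in the other bay on a black rubber strip 66 x 30 x 4 glued under it. Origin: centre of the strip's underside; z up, x out of its mirror face. Leave it alone.
- brush: Dusting brush with wooden back and dark bristles lying between easel and rack, about 150 long, 46 wide and 26 tall. Origin under its middle. Leave it alone.
- sanding_block: Cork sanding block 110 x 60 x 30 tall, lying beyond the brush, between easel and rack. Origin under its middle. Leave it alone.
Not all that is in view belongs to the job. Leave any green or red look-alike of the panel alone.

How it is judged:
By the outcome, as a careful person would: the job done as asked, in the order asked, and still so for the second after the job is handed in, with the robot touching nothing.
It also fails if it takes over 51 s, if anything falls off the work surface, if the arm or the gripper's body presses on something with over 40 N, if the wrist force passes 120 N, or if a joint passes its speed limit or range.

## Robot

A 6-joint arm with a two-finger parallel gripper is mounted at the origin on the work surface. World frame = base frame: x ahead of the robot, y to its left, z up, the work surface at z = 0. Lengths are in m, angles in degrees, forces in N, time in s.
With the tool pointing down it reaches from about 0.35 to 0.875 m from the base axis. Payload 4.2 kg.
Tool frame: the origin (TCP) lies midway between the tips of the shut fingers; the grasp point (between the pads) lies 19 mm behind it; z points along the fingers, y is the direction in which the jaws open and shut (so a half turn about z gives the same grasp; the last joint's range is limited). The gripper opens to 87 mm and grips with 3 to 60 N. Pads are 19 mm wide; open, the fingers measure 117 mm over their backs; the gripper's body (75 mm by 190 mm) begins 51 mm behind the grasp point.
Start: joints at [85.749, 22.042, 0.453, 0, -68.411, -14.817], TCP at [0.204, 0.591, 0.186] pointing down, gripper open.
Joint ranges: [-179.83, 179.83], [-69.29, 118.12], [-61.27, 80.66], [-181.25, 117.63], [-171.15, -9.14], [-177.46, 177.46]. Speed limits (degrees/s): [159.86, 159.86, 180, 180, 180, 180].

## Interface

Orientations are given as a 3x3 rotation matrix whose columns are the frame's x, y, z axes.
In Python, from station import r gives the robot as it stands.
- The arm moves only by the tool play_rows, never from a script. Its argument "commands" is a list that holds one entry, the list of rows, each a list of 7 numbers: the shift along the world's x, y, z in m, then the turn, a rotation vector about the world's x, y, z in rad, then the closure, from 0 (fully open) to 1 (shut). A call has 1 to 5 rows; each row is the pose to reach, as a shift and turn from the pose commanded when the call began; what a row does not reach only later rows make up. A row lasts 1/10 s, in which the tool goes at most 50 mm and 8.59 degrees, less where a joint would pass 70% of its speed; a pose out of reach is approached as far as the arm can. A call with a gripper value outside its range is refused whole. The fingers move at their own pace and stop on an object; the grip force is fixed at half the most. Time passes only in rows, so rows that repeat a pose let the fingers close. It gives the time, the measured TCP pose, the force and the opening at its end, in the units of the state.
- r.sense(): the state, without advancing time (a new reading comes with each control period).
- r.capture(name): name is "scene" or "side" or "wrist"; returns a dict with "image" (480x640x3 uint8, red, green, blue), "range_z" (480x640 float32, m along the optical axis (not along the pixel's ray), 0 where there is no reading), "intrinsics" (3x3 intrinsics, pixels), "extrinsics" (4x4, takes a point from camera to world coordinates); the wrist camera has in their place "mount" (4x4, takes a point from camera to tool coordinates, whose origin is the TCP and whose axes are the flange's). Camera axes: x right, y up, looking along -z (the intrinsics and any distortion apply to the point x, -y, -z); pixel columns grow to the right and rows downward; lengths in m; the calibration is good to about 2 mm. A picture is of the moment at which its call begins: read the wrist's pose just before it.
- r.finish_job(): hands the job in, once; it reports no verdict.
The state is a dict: "time_s": time; "joints": joint angles; "joint_velocities": joint speeds; "effort": joint torques, N m; "tcp_pos": TCP position; "ee_rot": TCP orientation; "wrist_force": force on the tool from outside, world axes, zero at the start; "moment": the same for the moment, N m; "gripper_width": opening from 0.0 (shut) to 1.0 (fully open).
Only numpy, scipy, OpenCV 4.12 (cv2) and the standard library are available. Lean on these libraries where they do the work, as an engineer would, in place of code of your own. Each camera call takes 0.05 s, during which the arm holds its last target. There are 200 camera calls.

## Working session

There is one attempt and no reset: what is moved stays moved. The work goes in short steps, Python scripts to look and compute and a tool call to move; the robot and the scene stay as the last step left them, time stands still between calls to the robot, and variables do not carry over. Pictures are saved under pics/ and viewed, about 8 in all and at most 12, crops included, and the job is handed in when it is done.

Besides the shell and the picture viewer there is one more tool, called after "Call:" as name(argument=value, ...) on one line, values as JSON. play_rows: Moves the arm, as the interface text tells. Its arguments: {"type":"object","properties":{"commands":{"type":"array","items":{"type":"array","items":{"type":"array","items":{"type":"number"}}}}},"required":["commands"]}

```bash
mkdir -p pics; ls
cat > h.py <<'E'
import numpy as np, cv2
from station import r
def save(c,n): cv2.imwrite(f'pics/{n}.png',cv2.cvtColor(c['image'],cv2.COLOR_RGB2BGR))
def cloud(c,T=None):
    K=c['intrinsics'];z=c['range_z'];v,u=np.indices(z.shape)
    p=np.stack([(u-K[0,2])/K[0,0]*z,-(v-K[1,2])/K[1,1]*z,-z],-1)
    T=c['extrinsics'] if T is None else T
    P=p@T[:3,:3].T+T[:3,3];P[z==0]=np.nan
    return P
def wristT(c,s):
    T=np.eye(4);T[:3,:3]=s['ee_rot'];T[:3,3]=s['tcp_pos'];return T@np.array(c['mount'])
E
python3 - <<'E'
from h import *
s=r.sense();print({k:np.round(v,3) for k,v in s.items()})
d={}
for n in('scene','side'):
    c=r.capture(n);save(c,n);np.savez(''+n+'.npz',**{k:np.array(v) for k,v in c.items()});print(n,np.round(c['extrinsics'],3),c['intrinsics'],[k for k in c])
E
```

```text
pics
{'time_s': np.float64(0.0), 'joints': array([ 8.5750e+01,  2.2090e+01,  3.8000e-01, -3.0000e-02, -6.8410e+01,
       -1.4815e+01]), 'joint_velocities': array([ 0.048,  0.015, -0.049, -0.037,  0.078, -0.012]), 'effort': array([-1.0000e-03, -3.9067e+01,  1.8741e+01,  4.2200e+00,  1.1000e-02,
       -0.0000e+00]), 'tcp_pos': array([0.204, 0.59 , 0.185]), 'ee_rot': array([[ 0.945, -0.327, -0.001],
       [-0.327, -0.945, -0.002],
       [ 0.   ,  0.002, -1.   ]]), 'wrist_force': array([-0.518,  0.369, -0.125]), 'moment': array([0.   , 0.036, 0.055]), 'gripper_width': np.float64(0.997)}
scene [[ 0.493 -0.506  0.708  1.209]
 [ 0.87   0.305 -0.388 -0.445]
 [-0.02   0.807  0.591  0.64 ]
 [ 0.     0.     0.     1.   ]] [[460.37531742   0.         319.33181   ]
 [  0.         460.37531742 248.00487623]
 [  0.           0.           1.        ]] ['image', 'range_z', 'intrinsics', 'extrinsics']
side [[-0.999  0.029 -0.036  0.44 ]
 [-0.045 -0.499  0.865  0.831]
 [ 0.007  0.866  0.5    0.6  ]
 [ 0.     0.     0.     1.   ]] [[527.49566005   0.         329.9285801 ]
 [  0.         527.49566005 234.1455383 ]
 [  0.           0.           1.        ]] ['image', 'range_z', 'intrinsics', 'extrinsics']
```

View pics/scene.png

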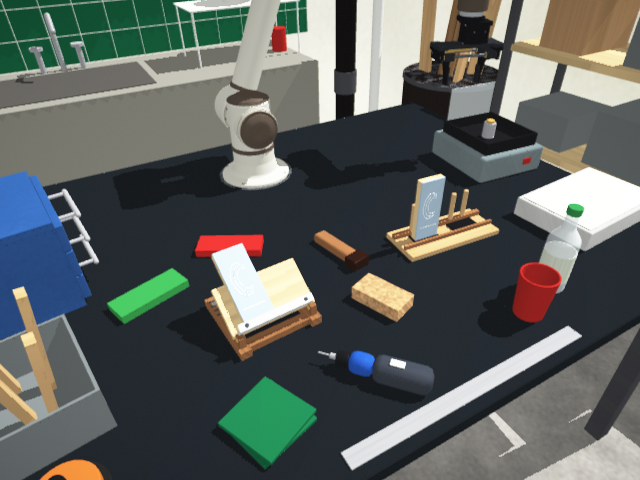

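View pics/side.png

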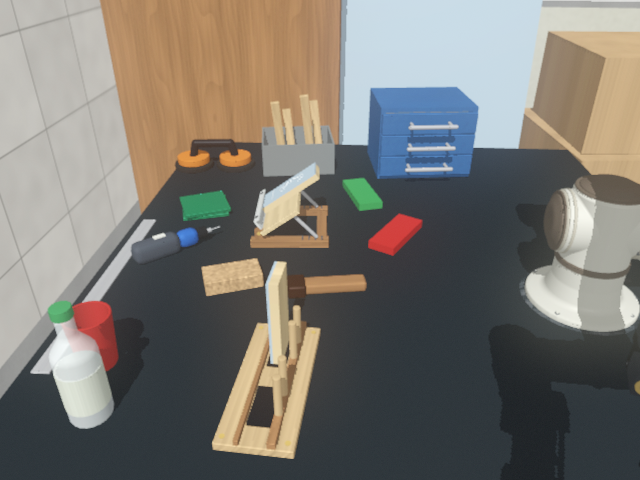

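Scene view: the easel with the target panel is around (250,300). The rack is around (442,230), with the other panel at (428,207) and the free bay with its pad at (460,222). The brush is at (340,248) and the block at (382,297). The side view confirms the rack's front faces roughly +x and that its free bay is the +y one.

```bash
cat > m.py <<'E'
from h import *
S=np.load('scene.npz');D=np.load('side.npz')
PS=cloud(S);PD=cloud(D)
f=lambda P,u,v:np.round(P[v,u],3)
print('rack scene',[f(PS,*p) for p in((392,240),(415,257),(498,233),(460,222),(428,180))])
print('panel scene',[f(PS,*p) for p in((225,255),(250,300),(240,275),(300,275))])
def box(P,lo,hi):
    q=P.reshape(-1,3);q=q[np.isfinite(q).all(1)];return q[((q>lo)&(q<hi)).all(1)]
def rect(q):
    R=cv2.minAreaRect((q[:,:2]*1000).astype(np.float32));return np.round(cv2.boxPoints(R)).tolist(),np.round(R[0],1),np.round(R[1],1),R[2]
def comp(P,img,u,v,zmin=.006,zmax=1):
    m=(np.nan_to_num(P[...,2],nan=-1)>zmin)&(P[...,2]<zmax)
    n,l=cv2.connectedComponents(m.astype(np.uint8),connectivity=4);return P[l==l[v,u]]
for nm,u,v in(('rack',405,245),('brush',340,248),('block',382,297),('easel',250,300)):
    q=comp(PS,None,u,v);print(nm,len(q),rect(q),q[:,2].max().round(3))
q=comp(PD,None,245,400);print('rack side',rect(q),q[:,2].max())
# panel mirror plane
def plane(q):
    c=np.median(q,0)
    for _ in range(5):
        n=np.linalg.svd(q-q.mean(0),full_matrices=False)[2][2];d=(q-q.mean(0))@n;q=q[abs(d)<max(2*d.std(),.001)]
    return n*np.sign(n[2]+1e-9),q
def poly(P,pts):
    m=np.zeros(P.shape[:2],np.uint8);cv2.fillPoly(m,[np.array(pts)],1);q=P[m>0];return q[np.isfinite(q).all(1)]
n,q=plane(poly(PS,[(218,252),(238,248),(265,295),(246,305)]));print('mirror n',n.round(3),'c',q.mean(0).round(4))
n,q=plane(poly(PS,[(285,275),(300,268),(308,285),(290,295)]));print('board n',n.round(3),'c',q.mean(0).round(4))
n,q=plane(poly(PS,[(423,183),(438,180),(434,225),(418,232)]));print('done n',n.round(3),'c',q.mean(0).round(4))
im=cv2.cvtColor(S['image'],cv2.COLOR_RGB2BGR)
a=cv2.resize(im[230:360,190:340],None,fx=4,fy=4,interpolation=cv2.INTER_CUBIC)
cv2.imwrite('pics/crop.png',a)
E
python3 m.py
```

```text
rack scene [array([0.514, 0.132, 0.008]), array([0.599, 0.131, 0.014]), array([0.618, 0.371, 0.005]), array([0.547, 0.312, 0.017]), array([0.547, 0.189, 0.166])]
panel scene [array([ 0.532, -0.272,  0.133]), array([ 0.611, -0.262,  0.079]), array([ 0.572, -0.262,  0.11 ]), array([ 0.586, -0.148,  0.072])]
rack 4439 ([[485.0, 132.0], [601.0, 123.0], [620.0, 374.0], [505.0, 383.0]], array([552.6, 252.9]), array([252.2, 116. ]), 85.53759002685547) 0.169
brush 886 ([[407.0, 19.0], [414.0, -28.0], [564.0, -8.0], [557.0, 39.0]], array([485.5,   5.3]), array([151.4,  47.3]), 7.649119853973389) 0.028
block 185367 ([[nan, nan], [nan, nan], [nan, nan], [nan, nan]], array([nan, nan]), array([0., 0.]), 0.0) nan
easel 8461 ([[272.0, -311.0], [667.0, -329.0], [675.0, -143.0], [281.0, -125.0]], array([ 473.7, -226.8]), array([186.6, 394.7]), 87.3752212524414) 0.142
rack side ([[400.0, -16.0], [546.0, -55.0], [656.0, 363.0], [510.0, 402.0]], array([528.3, 173.5]), array([432.2, 151.1]), 75.27922058105469) 0.16875613645662402
mirror n [0.567 0.042 0.823] c [ 0.5715 -0.2583  0.1067]
board n [0.319 0.859 0.401] c [ 0.5832 -0.1566  0.0577]
done n [ 0.998 -0.064  0.001] c [0.5559 0.191  0.1071]
```

```bash
python3 -c "
import cv2
a=cv2.imread('pics/crop.png');b=cv2.imread('pics/scene.png')[165:265,380:510];b=cv2.resize(b,None,fx=4,fy=4)
print(a.shape);cv2.imwrite('pics/rk.png',b)"
```

```text
(520, 600, 3)
```

View pics/crop.png

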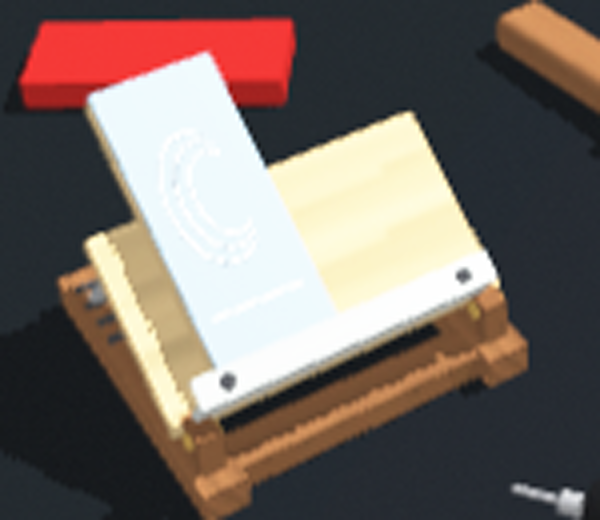

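```bash
cat > p.py <<'E'
from h import *
S=np.load('scene.npz');PS=cloud(S);K=S['intrinsics'];T=S['extrinsics']
def ray(u,v):
    d=np.array([(u-K[0,2])/K[0,0],-(v-K[1,2])/K[1,1],-1.]);return T[:3,:3]@d
n=np.array([.567,.042,.823]);n/=np.linalg.norm(n);c=np.array([.5715,-.2583,.1067])
W=[]
for u,v in((212,254.2),(241.8,243),(274.5,307.5),(243.8,322)):
    d=ray(u,v);o=T[:3,3];W.append(o+d*((c-o)@n)/(d@n))
W=np.array(W);print('TL TR BR BL\n',W.round(4))
print('len',np.linalg.norm(W[0]-W[3]),np.linalg.norm(W[1]-W[2]),'wid',np.linalg.norm(W[0]-W[1]))
top=(W[0]+W[1])/2;ax=top-(W[2]+W[3])/2;ax/=np.linalg.norm(ax)
print('top mid mirror',top.round(4),'axis',ax.round(3),'y dir',((W[1]-W[0])/np.linalg.norm(W[1]-W[0])).round(3))
print('top centre',(top-.009*n).round(4),'bottom', (top-.009*n-.15*ax).round(4))
E
python3 p.py
```

```text
TL TR BR BL
 [[ 0.5261 -0.2941  0.1398]
 [ 0.5215 -0.2343  0.1399]
 [ 0.6338 -0.2258  0.0621]
 [ 0.6391 -0.2875  0.0616]]
len 0.1375690797114382 0.13693834751555267 wid 0.059972168443691166
top mid mirror [ 0.5238 -0.2642  0.1399] axis [-0.821 -0.055  0.568] y dir [-0.076  0.997  0.002]
top centre [ 0.5187 -0.2645  0.1325] bottom [ 0.6418 -0.2563  0.0472]
```

Call:
play_rows(commands=[[[0.02,-0.03,0.04,0,0,0.1,0],[0.05,-0.06,0.08,0,0,0.2,0],[0.08,-0.1,0.12,0,0,0.3,0],[0.11,-0.14,0.14,0,0,0.4,0],[0.14,-0.18,0.16,0,0,0.4,0]]])

```text
time_s: 0.6
tcp_pos: [0.3267, 0.4335, 0.3336]
ee_rot: [[0.998, 0.07, 0.0], [0.07, -0.998, 0.001], [0.0, -0.001, -1.0]]
wrist_force: [1.1, 0.5, 0.1]
gripper_width: 0.998
```

Call:
play_rows(commands=[[[0.01,-0.045,0,0,0,0,0],[0.02,-0.09,0,0,0,0,0],[0.03,-0.135,0,0,0,0,0],[0.04,-0.18,0,0,0,0,0],[0.05,-0.225,0,0,0,0,0]]])

```text
time_s: 1.1
tcp_pos: [0.3758, 0.2077, 0.3321]
ee_rot: [[0.998, 0.068, -0.0], [0.068, -0.998, -0.0], [-0.0, 0.0, -1.0]]
wrist_force: [0.7, -0.4, 0.8]
gripper_width: 1.001
```

Call:
play_rows(commands=[[[0.01,-0.045,0,0,-0.09,0,0],[0.02,-0.09,0,0,-0.18,0,0],[0.03,-0.135,0,0,-0.27,0,0],[0.04,-0.18,0,0.01,-0.35,0,0],[0.05,-0.225,-0.01,0.03,-0.435,0,0]]])

```text
time_s: 1.6
tcp_pos: [0.4264, -0.0163, 0.3238]
ee_rot: [[0.901, 0.07, 0.428], [0.063, -0.998, 0.031], [0.429, -0.001, -0.903]]
wrist_force: [0.6, 0.1, -0.3]
gripper_width: 0.999
```

Call:
play_rows(commands=[[[0.01,-0.045,-0.01,0,0,0,0],[0.02,-0.09,-0.02,0,0,0,0],[0.035,-0.135,-0.03,0,0,0,0],[0.05,-0.18,-0.04,0,0,0,0],[0.065,-0.225,-0.06,0,0,0,0]]])

```text
time_s: 2.1
tcp_pos: [0.4915, -0.2419, 0.264]
ee_rot: [[0.903, 0.066, 0.425], [0.06, -0.998, 0.028], [0.426, 0.001, -0.905]]
wrist_force: [1.6, 0.5, 1.7]
gripper_width: 0.999
```

Run:
```python
from h import *
s=r.sense();print({k:np.round(v,3) for k,v in s.items() if k in('time_s','joints','tcp_pos','ee_rot')})
c=r.capture('wrist');save(c,'w1');print(np.round(c['mount'],3));np.savez('w1.npz',T=wristT(c,s),**{k:np.array(v) for k,v in c.items()})
```

```text
{'time_s': np.float64(2.1), 'joints': array([-14.42 ,   0.246, -16.861, -10.066, -49.252, 113.201]), 'tcp_pos': array([ 0.491, -0.242,  0.264]), 'ee_rot': array([[ 0.903,  0.066,  0.425],
       [ 0.06 , -0.998,  0.028],
       [ 0.426,  0.001, -0.905]])}
[[-0.001  0.965  0.263  0.071]
 [ 1.     0.001 -0.     0.   ]
 [-0.001  0.263 -0.965 -0.199]
 [ 0.     0.     0.     1.   ]]
```

View pics/w1.png

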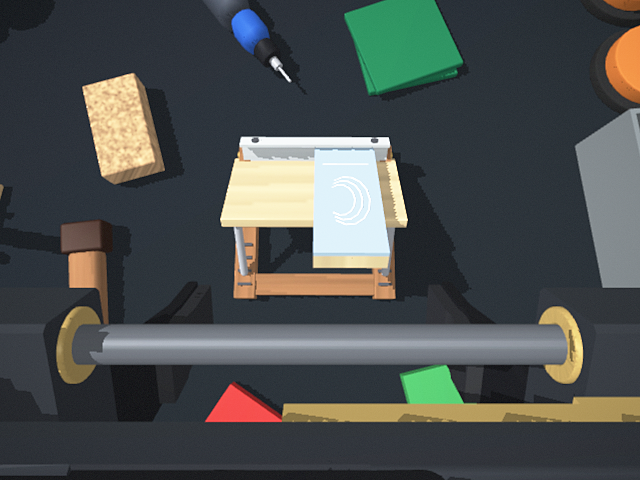

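The wrist view shows the panel's mirror at px (314–388, 150–254), with its plywood top end at rows 254–268 jutting past the board and the lip at row 145. Next I refine the panel's pose from this view.

```bash
cat > w.py <<'E'
from h import *
c=np.load('w1.npz');P=cloud(c,c['T'])
hsv=cv2.cvtColor(c['image'],cv2.COLOR_RGB2HSV)
m=np.zeros(P.shape[:2],bool);m[153:260,305:400]=True
m&=(hsv[...,2]>150)&(hsv[...,0]>85)&(hsv[...,0]<120)&np.isfinite(P[...,2])
q=P[m];n=np.linalg.svd(q-q.mean(0),full_matrices=False)[2][2];n*=np.sign(n[2]);d=(q-q.mean(0))@n;print(len(q),'n',n.round(3),'rms',d.std())
q=q[abs(d)<.003]
# in-plane
h=np.array([n[0],n[1],0]);h/=np.linalg.norm(h);y=np.cross([0,0,1],h);z=np.cross(n,y);
o=q.mean(0);uv=np.c_[(q-o)@y,(q-o)@z]*1000
R=cv2.minAreaRect(uv.astype(np.float32));print('rect',np.round(cv2.boxPoints(R),1).tolist(),np.round(R[1],1))
print('edges y',np.percentile(uv[:,0],[1,99]),'z',uv[:,1].max())
top=o+y*R[0][0]/1000+z*uv[:,1].max()/1000
print('y',y.round(3),'z',z.round(3),'top centre',(top-.009*n).round(4))
E
python3 w.py
```

```text
6913 n [0.586 0.059 0.808] rms 0.005822010878027125
rect [[-32.70000076293945, -79.9000015258789], [27.299999237060547, -81.80000305175781], [31.799999237060547, 58.5], [-28.299999237060547, 60.400001525878906]] [140.3  60.1]
edges y [-29.9491607   29.80003192] z 59.84055639843578
y [-0.101  0.995  0.   ] z [-0.804 -0.082  0.589] top centre [ 0.516  -0.2685  0.1353]
```

Call:
play_rows(commands=[[[0.004,0,-0.03,0,0,0,0],[0.008,0,-0.06,0,0,0,0],[0.012,0,-0.09,0,0,0,0],[0.016,0,-0.122,0,0,0,0],[0.016,0,-0.122,0,0,0,0]]])

```text
time_s: 2.65
tcp_pos: [0.5033, -0.2377, 0.1355]
ee_rot: [[0.909, 0.066, 0.412], [0.058, -0.998, 0.032], [0.413, -0.006, -0.911]]
wrist_force: [0.1, -0.3, -0.6]
gripper_width: 1.0
```

Run:
```python
from h import *
s=r.sense();print({k:np.round(v,4) for k,v in s.items() if k in('time_s','joints','tcp_pos','ee_rot')})
d=s['ee_rot'][:,2]
c=r.capture('wrist');save(c,'w2');np.savez('w1.npz',T=wristT(c,s),**{k:np.array(v) for k,v in c.items()})
g=np.array([.5423,-.2648,.1167]);print('delta',(g+.019*d-s['tcp_pos']).round(4))
```

```text
{'time_s': np.float64(2.65), 'joints': array([-13.83  ,   8.6837, -25.8857, -13.8511, -32.8957, 117.7234]), 'tcp_pos': array([ 0.5033, -0.2377,  0.1355]), 'ee_rot': array([[ 0.9088,  0.0664,  0.4119],
       [ 0.0582, -0.9978,  0.0325],
       [ 0.4132, -0.0056, -0.9106]])}
delta [ 0.0468 -0.0265 -0.0361]
```

View pics/w2.png

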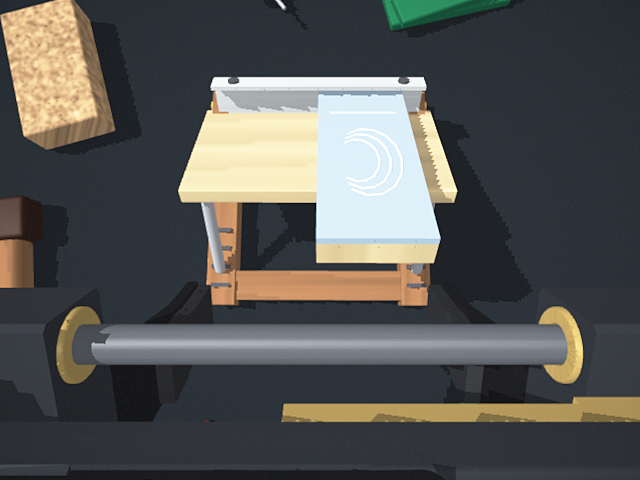

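Closer view: the mirror's top edge runs from (317,239) to (439,239), so the gripper has to shift about 27 mm in −y. I'm backing up to a clear pre-grasp pose first, then refining from this picture.

Call:
play_rows(commands=[[[0.0,-0.01,0.018,0,0,0,0],[0.01,-0.028,0.02,0,0,0,0],[0.022,-0.028,0.02,0,0,0,0],[0.022,-0.028,0.02,0,0,0,0]]])

```text
time_s: 3.1
tcp_pos: [0.5302, -0.2673, 0.1626]
ee_rot: [[0.903, 0.067, 0.424], [0.061, -0.998, 0.028], [0.425, 0.0, -0.905]]
wrist_force: [-0.7, -0.1, -0.5]
gripper_width: 0.992
```

```bash
sed -i 's/m\[153:260,305:400\]=True/m[115:237,318:430]=True/' w.py; python3 w.py
python3 - <<'E'
from h import *
c=np.load('w1.npz');T=c['T'];K=c['intrinsics'];P=cloud(c,T)
print('pts',[P[v,u].round(4) for u,v in((320,234),(434,234),(377,234),(320,120),(405,120))])
s=r.sense();print({k:np.round(v,4) for k,v in s.items() if k in('time_s','joints','tcp_pos','ee_rot')})
E
```

```text
12156 n [0.571 0.036 0.82 ] rms 0.000421480228011031
rect [[-31.100000381469727, 48.900001525878906], [-30.5, -67.5999984741211], [29.399999618530273, -67.30000305175781], [28.799999237060547, 49.20000076293945]] [ 59.9 116.5]
edges y [-29.63329312  28.62806915] z 49.148910835731634
y [-0.062  0.998  0.   ] z [-0.818 -0.051  0.573] top centre [ 0.5171 -0.2661  0.1331]
pts [array([ 0.5226, -0.2373,  0.1385]), array([ 0.5262, -0.2927,  0.1388]), array([ 0.5245, -0.2651,  0.1381]), array([ 0.6091, -0.2315,  0.0787]), array([ 0.6131, -0.2873,  0.0778])]
{'time_s': np.float64(3.1), 'joints': array([-16.6704,  10.3026, -19.4001, -14.1406, -37.4263, 120.0498]), 'tcp_pos': array([ 0.5302, -0.2673,  0.1626]), 'ee_rot': array([[ 9.033e-01,  6.720e-02,  4.237e-01],
       [ 6.110e-02, -9.977e-01,  2.810e-02],
       [ 4.246e-01,  5.000e-04, -9.054e-01]])}
```

Call:
play_rows(commands=[[[0.005,0.002,-0.015,0,0,0,0],[0.01,0.003,-0.03,0,0,0,0],[0.015,0.003,-0.045,0,0,0,0],[0.019,0.003,-0.062,0,0,0,0],[0.019,0.003,-0.062,0,0,0,0]]])

```text
time_s: 3.6
tcp_pos: [0.5461, -0.2625, 0.0966]
ee_rot: [[0.906, 0.068, 0.417], [0.06, -0.998, 0.031], [0.418, -0.003, -0.908]]
wrist_force: [-0.7, 0.5, 0.1]
gripper_width: 0.998
```

Run:
```python
from h import *
s=r.sense();print({k:np.round(v,4) for k,v in s.items()})
c=r.capture('side');im=cv2.cvtColor(c['image'],cv2.COLOR_RGB2BGR)[130:280,190:400]
cv2.imwrite('pics/s3.png',cv2.resize(im,None,fx=3.5,fy=3.5))
```

```text
{'time_s': np.float64(3.6), 'joints': array([-15.8309,  16.1362, -21.6281, -16.764 , -29.9332, 122.5998]), 'joint_velocities': array([-0.371 , -1.8536,  1.565 ,  1.6342, -0.9657, -0.7012]), 'effort': array([  0.0333, -30.7167,  16.4005,   3.0607,   0.9603,   0.0445]), 'tcp_pos': array([ 0.5461, -0.2625,  0.0966]), 'ee_rot': array([[ 0.9064,  0.0679,  0.4169],
       [ 0.0603, -0.9977,  0.0314],
       [ 0.418 , -0.0033, -0.9084]]), 'wrist_force': array([-0.7095,  0.488 ,  0.1385]), 'moment': array([-0.1284,  0.8623, -0.0148]), 'gripper_width': np.float64(0.998)}
```

View pics/s3.png

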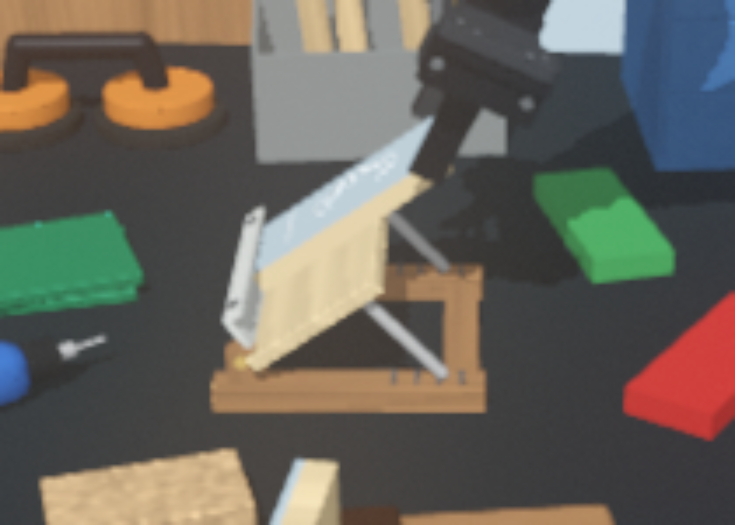

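The fingers straddle the panel's free upper part and stay clear of the board's edge. Closing now.

Call:
play_rows(commands=[[[0.003,0,0.002,0,0,0,0.1],[0.003,0,0.002,0,0,0,0.2],[0.003,0,0.002,0,0,0,0.3],[0.003,0,0.002,0,0,0,0.5],[0.003,0,0.002,0,0,0,0.5]]])

```text
time_s: 4.15
tcp_pos: [0.5506, -0.264, 0.1015]
ee_rot: [[0.904, 0.067, 0.422], [0.061, -0.998, 0.029], [0.423, -0.001, -0.906]]
wrist_force: [-1.8, 1.9, 2.2]
gripper_width: 0.673
```

Call:
play_rows(commands=[[[0,0,0,0,0,0,0.6],[0,0,0,0,0,0,0.6]]])

```text
time_s: 4.35
tcp_pos: [0.5506, -0.264, 0.1014]
ee_rot: [[0.904, 0.067, 0.422], [0.061, -0.998, 0.029], [0.423, -0.001, -0.906]]
wrist_force: [-1.7, 1.6, 4.7]
gripper_width: 0.673
```

Call:
play_rows(commands=[[[-0.003,0,0.004,0,0,0,1],[-0.008,-0.0005,0.0075,0,0,0,1],[-0.013,-0.001,0.011,0,0,0,1],[-0.018,-0.001,0.0145,0,0,0,1],[-0.0235,-0.0015,0.0185,0,0,0,1]]])

```text
time_s: 4.85
tcp_pos: [0.5264, -0.2655, 0.1196]
ee_rot: [[0.905, 0.067, 0.421], [0.06, -0.998, 0.029], [0.422, -0.001, -0.907]]
wrist_force: [0.6, -0.2, -1.3]
gripper_width: 0.67
```

Call:
play_rows(commands=[[[-0.005,0,0.0035,0,0,0,1],[-0.01,-0.0005,0.007,0,0,0,1],[-0.012,-0.0008,0.008,0,0,0,1],[-0.012,-0.0008,0.008,0,0,0,1]]])

```text
time_s: 5.25
tcp_pos: [0.5149, -0.2664, 0.1278]
ee_rot: [[0.904, 0.067, 0.422], [0.061, -0.998, 0.029], [0.423, -0.001, -0.906]]
wrist_force: [0.5, -0.4, -1.7]
gripper_width: 0.673
```

Run:
```python
from h import *
s=r.sense();print({k:np.round(v,4) for k,v in s.items() if k in('time_s','joints','tcp_pos','wrist_force','moment','gripper_width')})
c=r.capture('wrist');save(c,'w4');np.savez('w1.npz',T=wristT(c,s),**{k:np.array(v) for k,v in c.items()})
c=r.capture('side');a=c['image'][130:280,190:400];a=cv2.resize(a,None,fx=2.5,fy=2.5)
b=np.load('w1.npz')['image'][60:420,100:560][:, :];b=cv2.resize(b,(int(460*375/360),375))[:, :275+0] if 0 else cv2.resize(b[:300,140:],(275,375))
o=np.hstack([a,b]);print(o.shape);cv2.imwrite('pics/s4.png',o[...,::-1])
```

```text
{'time_s': np.float64(5.25), 'joints': array([-17.3468,  11.5192, -22.8629, -16.2612, -33.1909, 123.0696]), 'tcp_pos': array([ 0.5149, -0.2664,  0.1278]), 'wrist_force': array([ 0.5227, -0.3771, -1.6711]), 'moment': array([-0.1114,  0.9849,  0.0111]), 'gripper_width': np.float64(0.6727)}
(375, 800, 3)
```

View pics/s4.png

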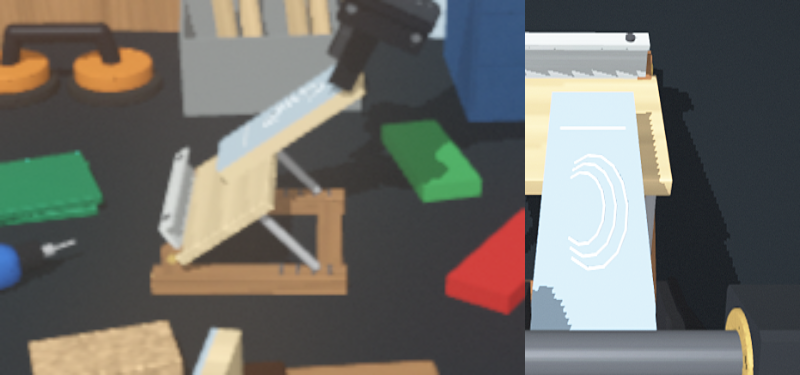

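The panel is clear of the lip and hasn't turned in the grip. I'm lifting it off, and refining the rack's pose from the pictures I already have.

Call:
play_rows(commands=[[[0.006,0,0.02,0,0,0,1],[0.01,0,0.05,0,0,0,1],[0.01,0,0.085,0,0,0,1],[0.01,0,0.125,0,0,0,1],[0.01,0.01,0.165,0,0,0,1]]])

```text
time_s: 5.85
tcp_pos: [0.5245, -0.2566, 0.2927]
ee_rot: [[0.906, 0.066, 0.419], [0.059, -0.998, 0.029], [0.42, -0.002, -0.908]]
wrist_force: [0.6, -0.1, -1.8]
gripper_width: 0.674
```

```bash
cat > k.py <<'E'
from h import *
for nm in('scene','side'):
    c=np.load(nm+'.npz');P=cloud(c);cam=c['extrinsics'][:3,3]
    z=np.nan_to_num(P[...,2],nan=-1)
    reg=(P[...,0]>.48)&(P[...,0]<.64)&(P[...,1]>.1)&(P[...,1]<.40)
    m=reg&(z>.045)&(z<.092)
    n,l,st,_=cv2.connectedComponentsWithStats(m.astype(np.uint8))
    for i in range(1,n):
        q=P[l==i]
        if len(q)>15:
            md=np.median(q,0);v=(md-cam)[:2];v/=np.linalg.norm(v)
            print(nm,'post',len(q),'surf',md[:2].round(4),'ctr~',(md[:2]+v*.005).round(4),'span',np.ptp(q[:,:2],axis=0).round(3))
    # top of dowels
    m=reg&(z>.0105)&(z<.016);q=P[m][:,:2]*1000
    R=cv2.minAreaRect(q.astype(np.float32));print(nm,'base',np.round(cv2.boxPoints(R)).tolist(),np.round(R[0],1),np.round(R[1],1))
    h=cv2.cvtColor(c['image'],cv2.COLOR_RGB2HSV)
    m=reg&(z>.0165)&(z<.0215)&(h[...,2]<60);q=P[m]
    if len(q)>20:
        R=cv2.minAreaRect((q[:,:2]*1000).astype(np.float32));print(nm,'pad?',len(q),np.round(R[0],1),np.round(R[1],1),R[2],'z',np.median(q[:,2]).round(4))
    m=reg&(z>.0222)&(z<.0275)&(h[...,2]>60);q=P[m];print('rail/lip pts',len(q))
    u=q[:,:2]@np.array([.9976,-.07]);print(np.histogram(u,bins=np.arange(.46,.60,.004)))
E
python3 k.py
```

```text
scene post 88 surf [0.5364 0.3259] ctr~ [0.5331 0.3297] span [0.012 0.012]
scene post 87 surf [0.534  0.2895] ctr~ [0.5306 0.2932] span [0.015 0.013]
scene post 506 surf [0.5554 0.1854] ctr~ [0.5518 0.1889] span [0.044 0.062]
scene base [[484.0, 132.0], [598.0, 122.0], [620.0, 373.0], [506.0, 383.0]] [552.2 252.5] [252.1 114.4]
scene pad? 131 [548.7 252.8] [177.4  27.9] 86.23768615722656 z 0.0176
rail/lip pts 434
(array([ 0,  0,  0,  0,  0,  0,  0,  0,  0,  0, 24, 44, 64, 78,  7,  1,  1,
        1,  2, 11, 34,  0,  7, 68, 84,  8,  0,  0,  0,  0,  0,  0,  0,  0]), array([0.46 , 0.464, 0.468, 0.472, 0.476, 0.48 , 0.484, 0.488, 0.492,
       0.496, 0.5  , 0.504, 0.508, 0.512, 0.516, 0.52 , 0.524, 0.528,
       0.532, 0.536, 0.54 , 0.544, 0.548, 0.552, 0.556, 0.56 , 0.564,
       0.568, 0.572, 0.576, 0.58 , 0.584, 0.588, 0.592, 0.596]))
side post 828 surf [0.5359 0.2219] ctr~ [0.5367 0.2169] span [0.044 0.063]
side post 417 surf [0.5279 0.331 ] ctr~ [0.5288 0.326 ] span [0.014 0.045]
side base [[485.0, 133.0], [595.0, 125.0], [614.0, 376.0], [504.0, 384.0]] [549.6 254.4] [251.5 110.3]
side pad? 314 [553.8 316.8] [56.8 31.7] 86.82490539550781 z 0.0171
rail/lip pts 977
(array([  0,   0,   0,   0,   0,   0,   0,   0,   0,  51, 286, 170, 128,
         4,   0,  15,   1,   7,  11,   4,   0,   0,  95, 182,  23,   0,
         0,   0,   0,   0,   0,   0,   0,   0]), array([0.46 , 0.464, 0.468, 0.472, 0.476, 0.48 , 0.484, 0.488, 0.492,
       0.496, 0.5  , 0.504, 0.508, 0.512, 0.516, 0.52 , 0.524, 0.528,
       0.532, 0.536, 0.54 , 0.544, 0.548, 0.552, 0.556, 0.56 , 0.564,
       0.568, 0.572, 0.576, 0.58 , 0.584, 0.588, 0.592, 0.596]))
```

Call:
play_rows(commands=[[[0,0.03,0.02,-0.006,0.09,0,1],[0,0.07,0.04,-0.012,0.18,0,1],[0,0.115,0.055,-0.018,0.28,0,1],[0,0.16,0.065,-0.024,0.38,0,1],[0,0.2,0.065,-0.03,0.48,0,1]]])

```text
time_s: 6.35
tcp_pos: [0.5255, -0.0542, 0.3596]
ee_rot: [[0.997, 0.067, -0.045], [0.067, -0.998, -0.001], [-0.045, -0.002, -0.999]]
wrist_force: [0.6, -0.4, -1.9]
gripper_width: 0.674
```

Call:
play_rows(commands=[[[0,0.04,0,-0.006,0.1,0,1],[0,0.08,0,-0.012,0.2,0,1],[0.0,0.12,0,-0.018,0.3,0,1],[0.0,0.16,0,-0.024,0.4,0,1],[0.0,0.2,0,-0.03,0.48,0,1]]])

```text
time_s: 6.85
tcp_pos: [0.5258, 0.1459, 0.356]
ee_rot: [[0.861, 0.065, -0.505], [0.058, -0.998, -0.029], [-0.506, -0.004, -0.863]]
wrist_force: [0.5, 0.7, -1.7]
gripper_width: 0.674
```

Call:
play_rows(commands=[[[0,0.03,0,0,0,-0.03,1],[0.005,0.07,0,0,0,-0.07,1],[0.01,0.11,0,0,0,-0.11,1],[0.02,0.145,0,0,0,-0.138,1],[0.02,0.165,0,0,0,-0.138,1]]])

```text
time_s: 7.35
tcp_pos: [0.5461, 0.3116, 0.3552]
ee_rot: [[0.862, -0.073, -0.501], [-0.061, -0.997, 0.041], [-0.503, -0.005, -0.864]]
wrist_force: [-0.8, -0.4, -2.1]
gripper_width: 0.672
```

Call:
play_rows(commands=[[[0,0,0,0,0,0,1],[0,0,0,0,0,0,1]]])

```text
time_s: 7.55
tcp_pos: [0.5454, 0.3091, 0.3562]
ee_rot: [[0.862, -0.073, -0.501], [-0.061, -0.997, 0.039], [-0.503, -0.003, -0.864]]
wrist_force: [0.6, -1.0, -1.2]
gripper_width: 0.671
```

Run:
```python
from h import *
s=r.sense();print({k:np.round(v,4) for k,v in s.items() if k in('time_s','joints','tcp_pos','ee_rot','wrist_force','moment','gripper_width')})
o=[]
for n in('scene','side'):
    c=r.capture(n);np.savez(n+'2.npz',**{k:np.array(v) for k,v in c.items()})
    o.append(c['image'][40:300,360:560] if n=='scene' else c['image'][100:460,190:390])
o=np.hstack([cv2.resize(a,(int(a.shape[1]*560/a.shape[0]),560)) for a in o]);print(o.shape)
cv2.imwrite('pics/s5.png',o[...,::-1])
```

```text
{'time_s': np.float64(7.55), 'joints': array([  33.3669,   36.6813,   50.2078,  -22.4241, -126.0298,   42.8283]), 'tcp_pos': array([0.5454, 0.3091, 0.3562]), 'ee_rot': array([[ 0.8622, -0.0727, -0.5013],
       [-0.0613, -0.9973,  0.0393],
       [-0.5028, -0.0031, -0.8644]]), 'wrist_force': array([ 0.6402, -0.9893, -1.2096]), 'moment': array([-0.1726, -1.5015,  0.0497]), 'gripper_width': np.float64(0.6708)}
(560, 741, 3)
```

View pics/s5.png

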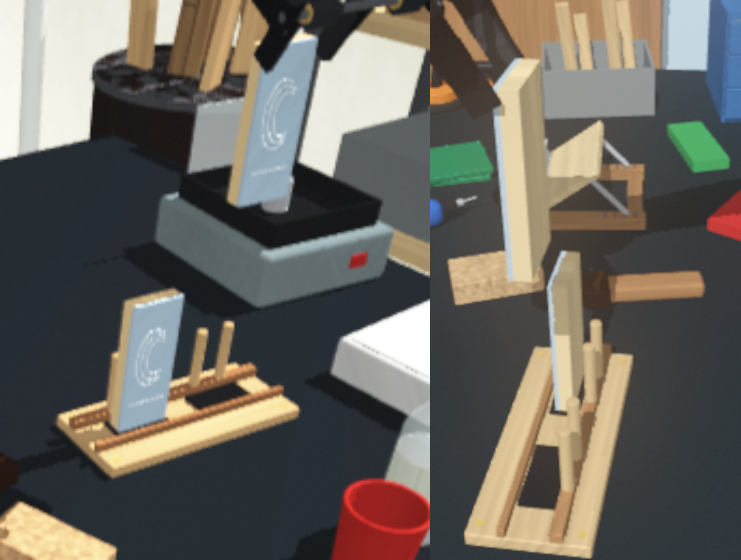

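Both views show the panel held upright over the rack, mirror to the front. Next I measure its tilt, yaw, bottom height and position.

```bash
cat > t.py <<'E'
from h import *
import sys
def fit(nm,lo,hi,blue,band=None):
    c=np.load(nm+'2.npz');P=cloud(c);h=cv2.cvtColor(c['image'],cv2.COLOR_RGB2HSV)
    col=(h[...,0]>85)&(h[...,0]<120)&(h[...,2]>100) if blue else (h[...,0]>8)&(h[...,0]<32)&(h[...,2]>100)
    m=col&np.isfinite(P[...,2])&((P>lo)&(P<hi)).all(-1)
    q=P[m];
    for _ in range(8):
        n=np.linalg.svd(q-q.mean(0),full_matrices=False)[2][2];n*=np.sign(n[0]);d=(q-q.mean(0))@n
        k=abs(d)<max(2.2*d.std(),.0008)
        if k.all():break
        q=q[k]
    yaw=np.degrees(np.arctan2(n[1],n[0]));lean=np.degrees(np.arcsin(n[2]))
    h=np.array([n[0],n[1],0]);h/=np.linalg.norm(h);y=np.cross([0,0,1],h);z=np.cross(n,y)
    o=q.mean(0);R=cv2.minAreaRect((np.c_[(q-o)@y,(q-o)@z]*1000).astype(np.float32))
    cc=o+y*R[0][0]/1000+z*R[0][1]/1000
    print(nm,'blue'if blue else'wood',len(q),'n',n.round(3),'yaw %.1f lean %.1f rms %.4f'%(yaw,lean,d.std()),'face ctr',cc.round(4),'axis@',(cc-.009*n*(1 if blue else -1)).round(4),'size',np.round(R[1],1),'ang %.1f'%R[2],'z',q[:,2].min().round(4),q[:,2].max().round(4))
if __name__=='__main__':
    zl,zh=map(float,sys.argv[1:3])
    lo=np.array([.5,.25,zl]);hi=np.array([.62,.37,zh])
    fit('scene',lo,hi,True);fit('side',lo,hi,False)
E
python3 t.py .2 .45
```

```text
scene blue 1518 n [ 0.997 -0.075  0.002] yaw -4.3 lean 0.1 rms 0.0011 face ctr [0.5635 0.3081 0.3262] axis@ [0.5545 0.3087 0.3262] size [ 63.1 150.9] ang 0.2 z 0.2508 0.4017
side wood 3018 n [ 0.985 -0.173 -0.004] yaw -9.9 lean -0.2 rms 0.0028 face ctr [0.5443 0.3097 0.3252] axis@ [0.5532 0.3081 0.3252] size [154.   68.5] ang 88.4 z 0.249 0.4017
```

Call:
play_rows(commands=[[[0.0015,0.0005,-0.03,0,0,0,1],[0.0015,0.0005,-0.07,0,0,0,1],[0.0015,0.0005,-0.11,0,0,0,1],[0.0015,0.0005,-0.15,0,0,0,1],[0.0015,0.0005,-0.18,0,0,0,1]]])

```text
time_s: 8.15
tcp_pos: [0.546, 0.3077, 0.1753]
ee_rot: [[0.862, -0.075, -0.502], [-0.063, -0.997, 0.04], [-0.504, -0.003, -0.864]]
wrist_force: [0.3, 0.2, -2.6]
gripper_width: 0.675
```

Call:
play_rows(commands=[[[0,0,-0.015,0,0,0,1],[0,0,-0.027,0,0,0,1],[0,0,-0.035,0,0,0,1],[0,0,-0.035,0,0,0,1]]])

```text
time_s: 8.55
tcp_pos: [0.5468, 0.3091, 0.1425]
ee_rot: [[0.863, -0.074, -0.5], [-0.061, -0.997, 0.041], [-0.502, -0.005, -0.865]]
wrist_force: [-0.4, 0.7, -1.5]
gripper_width: 0.675
```

```bash
python3 - <<'E'
from h import *
s=r.sense();print({k:np.round(v,4) for k,v in s.items() if k in('time_s','joints','tcp_pos','wrist_force','moment')})
o=[]
for n in('scene','side'):
    c=r.capture(n);np.savez(n+'2.npz',**{k:np.array(v) for k,v in c.items()})
    o.append(c['image'][140:270,370:510] if n=='scene' else c['image'][200:460,190:350])
o=np.hstack([cv2.resize(a,(int(a.shape[1]*420/a.shape[0]),420)) for a in o]);cv2.imwrite('pics/s6.png',o[...,::-1])
E
python3 t.py .022 .3
```

```text
{'time_s': np.float64(8.55), 'joints': array([ 33.5844,  40.2757,  26.1114, -18.381 , -99.8089,  52.9912]), 'tcp_pos': array([0.5468, 0.3091, 0.1425]), 'wrist_force': array([-0.3939,  0.7339, -1.5364]), 'moment': array([-0.153 , -1.4094, -0.062 ])}
scene blue 952 n [ 0.997 -0.076 -0.014] yaw -4.4 lean -0.8 rms 0.0011 face ctr [0.5637 0.3081 0.1085] axis@ [0.5547 0.3088 0.1086] size [ 63.9 142.7] ang 1.4 z 0.0376 0.1799
side wood 3245 n [ 0.97  -0.195 -0.147] yaw -11.4 lean -8.4 rms 0.0067 face ctr [0.547  0.3116 0.1472] axis@ [0.5557 0.3099 0.1459] size [256.8 121.2] ang 87.7 z 0.0221 0.2703
```

View pics/s6.png

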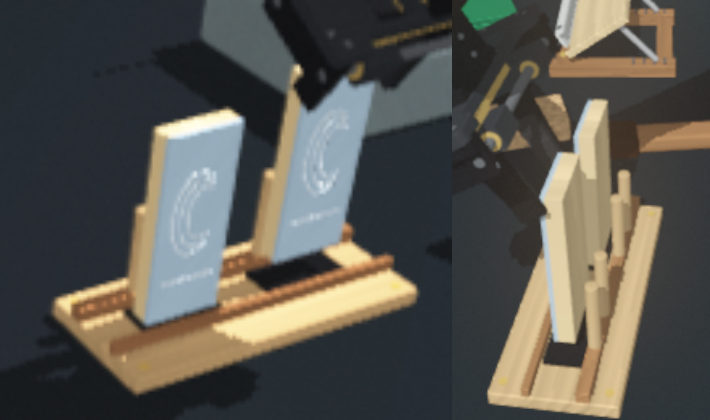

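The held panel's bottom is about 19 mm above the pad and centred in the bay, clear of the neighbouring panel and the dowels. Lowering slowly.

Call:
play_rows(commands=[[[0,0,-0.004,0,0,0,1],[0,0,-0.008,0,0,0,1],[0,0,-0.011,0,0,0,1],[0,0,-0.013,0,0,0,1],[0,0,-0.013,0,0,0,1]]])

```text
time_s: 9.15
tcp_pos: [0.5465, 0.3091, 0.129]
ee_rot: [[0.862, -0.073, -0.501], [-0.061, -0.997, 0.04], [-0.503, -0.004, -0.865]]
wrist_force: [0.2, 0.0, -2.2]
gripper_width: 0.675
```

Call:
play_rows(commands=[[[0,0,-0.001,0,0,0,1],[0,0,-0.002,0,0,0,1],[0,0,-0.003,0,0,0,1],[0,0,-0.003,0,0,0,1]]])

```text
time_s: 9.55
tcp_pos: [0.5466, 0.3091, 0.1263]
ee_rot: [[0.863, -0.073, -0.5], [-0.061, -0.997, 0.041], [-0.502, -0.004, -0.865]]
wrist_force: [0.3, 0.4, -2.3]
gripper_width: 0.672
```

Call:
play_rows(commands=[[[0,0,-0.0005,0,0,0,1],[0,0,-0.001,0,0,0,1],[0,0,-0.0015,0,0,0,1],[0,0,-0.0015,0,0,0,1]]])

```text
time_s: 9.95
tcp_pos: [0.5466, 0.3092, 0.1249]
ee_rot: [[0.863, -0.073, -0.5], [-0.061, -0.997, 0.041], [-0.502, -0.004, -0.865]]
wrist_force: [0.2, 0.6, -2.6]
gripper_width: 0.67
```

Call:
play_rows(commands=[[[0,0,-0.0004,0,0,0,1],[0,0,-0.0008,0,0,0,1],[0,0,-0.0008,0,0,0,1]]])

```text
time_s: 10.25
tcp_pos: [0.5466, 0.3092, 0.1241]
ee_rot: [[0.863, -0.073, -0.5], [-0.061, -0.997, 0.041], [-0.502, -0.004, -0.865]]
wrist_force: [0.2, 0.7, -1.6]
gripper_width: 0.671
```

Call:
play_rows(commands=[[[0,0,-0.0005,0,0,0,1],[0,0,-0.001,0,0,0,1],[0,0,-0.001,0,0,0,1]]])

```text
time_s: 10.55
tcp_pos: [0.5467, 0.3092, 0.1232]
ee_rot: [[0.863, -0.073, -0.5], [-0.061, -0.997, 0.041], [-0.502, -0.004, -0.865]]
wrist_force: [0.7, -0.5, -2.1]
gripper_width: 0.676
```

Call:
play_rows(commands=[[[0,0,-0.0005,0,0,0,1],[0,0,-0.001,0,0,0,1],[0,0,-0.001,0,0,0,1]]])

```text
time_s: 10.85
tcp_pos: [0.5469, 0.3092, 0.123]
ee_rot: [[0.863, -0.073, -0.5], [-0.061, -0.997, 0.041], [-0.501, -0.005, -0.865]]
wrist_force: [-0.1, -0.3, 2.5]
gripper_width: 0.675
```

Contact: force rose about 4.6 N. Releasing.

Call:
play_rows(commands=[[[0,0,0.0004,0,0,0,1],[0,0,0.0004,0,0,0,0.3],[0,0,0.0004,0,0,0,0.2],[0,0,0.0004,0,0,0,0.1],[0,0,0.0004,0,0,0,0]]])

```text
time_s: 11.35
tcp_pos: [0.5465, 0.3091, 0.1222]
ee_rot: [[0.862, -0.073, -0.501], [-0.061, -0.997, 0.04], [-0.502, -0.004, -0.865]]
wrist_force: [0.1, 0.2, -0.1]
gripper_width: 0.89
```

Call:
play_rows(commands=[[[0,0,0,0,0,0,0],[0,0,0,0,0,0,0]]])

```text
time_s: 11.55
tcp_pos: [0.5466, 0.3091, 0.1225]
ee_rot: [[0.863, -0.073, -0.5], [-0.061, -0.997, 0.04], [-0.502, -0.004, -0.865]]
wrist_force: [-0.2, 0.3, 0.3]
gripper_width: 0.987
```

```bash
python3 - <<'E'
from h import *
s=r.sense();print({k:np.round(v,4) for k,v in s.items() if k in('time_s','tcp_pos','wrist_force','gripper_width')})
for n in('scene','side'):
    c=r.capture(n);np.savez(n+'2.npz',**{k:np.array(v) for k,v in c.items()})
E
python3 t.py .022 .17
```

```text
{'time_s': np.float64(11.55), 'tcp_pos': array([0.5466, 0.3091, 0.1225]), 'wrist_force': array([-0.1656,  0.2784,  0.3248]), 'gripper_width': np.float64(0.9867)}
scene blue 888 n [ 0.995 -0.095 -0.001] yaw -5.5 lean -0.1 rms 0.0012 face ctr [0.5638 0.3084 0.0858] axis@ [0.5548 0.3093 0.0858] size [ 62.6 127.4] ang 0.2 z 0.0221 0.1494
side wood 3031 n [ 0.969 -0.208 -0.134] yaw -12.1 lean -7.7 rms 0.0072 face ctr [0.54   0.3095 0.0953] axis@ [0.5488 0.3077 0.0941] size [149.6 119. ] ang 88.8 z 0.022 0.1688
```

Standing upright and free. Backing off along the tool axis.

Call:
play_rows(commands=[[[0.005,-0.0004,0.0087,0,0,0,0],[0.0125,-0.001,0.0216,0,0,0,0],[0.0225,-0.0018,0.039,0,0,0,0],[0.035,-0.003,0.0605,0,0,0,0],[0.05,-0.004,0.0865,0,0,0,0]]])

```text
time_s: 12.15
tcp_pos: [0.5969, 0.3049, 0.2102]
ee_rot: [[0.862, -0.073, -0.501], [-0.061, -0.997, 0.04], [-0.502, -0.004, -0.865]]
wrist_force: [0.8, -0.2, -0.8]
gripper_width: 1.001
```

Call:
play_rows(commands=[[[0.005,0,0.03,0,0,0,0],[0.01,0,0.06,0,0,0,0],[0.01,0,0.1,0,0,0,0],[0.01,0,0.13,0,0,0,0],[0.01,0,0.13,0,0,0,0]]])

```text
time_s: 12.65
tcp_pos: [0.608, 0.3047, 0.3451]
ee_rot: [[0.868, -0.074, -0.49], [-0.059, -0.997, 0.045], [-0.492, -0.01, -0.87]]
wrist_force: [-1.1, -0.7, 1.2]
gripper_width: 0.997
```

Call:
play_rows(commands=[[[0,0,0,0,0,0,0],[0,0,0,0,0,0,0],[0,0,0,0,0,0,0]]])

```text
time_s: 12.95
tcp_pos: [0.6064, 0.3051, 0.3376]
ee_rot: [[0.861, -0.073, -0.503], [-0.062, -0.997, 0.039], [-0.504, -0.003, -0.863]]
wrist_force: [0.1, 0.1, -0.7]
gripper_width: 0.996
```

```bash
python3 - <<'E'
from h import *
s=r.sense();print({k:np.round(v,4) for k,v in s.items() if k in('time_s','tcp_pos','wrist_force','gripper_width')})
o=[]
for n in('scene','side'):
    c=r.capture(n);np.savez(n+'2.npz',**{k:np.array(v) for k,v in c.items()});o.append(cv2.resize(c['image'][120:,150:550],(400,360)))
cv2.imwrite('pics/s7.png',np.hstack(o)[...,::-1])
E
python3 t.py .022 .175
```

```text
{'time_s': np.float64(12.95), 'tcp_pos': array([0.6064, 0.3051, 0.3376]), 'wrist_force': array([ 0.1386,  0.0628, -0.6706]), 'gripper_width': np.float64(0.9961)}
scene blue 1081 n [ 0.995 -0.099  0.002] yaw -5.7 lean 0.1 rms 0.0012 face ctr [0.5637 0.3082 0.0955] axis@ [0.5548 0.3091 0.0955] size [ 64.8 146.9] ang 0.1 z 0.022 0.1689
side wood 3058 n [ 0.969 -0.209 -0.134] yaw -12.2 lean -7.7 rms 0.0073 face ctr [0.54   0.3093 0.0953] axis@ [0.5487 0.3075 0.0941] size [149.4 120.5] ang 88.6 z 0.022 0.1692
```

View pics/s7.png

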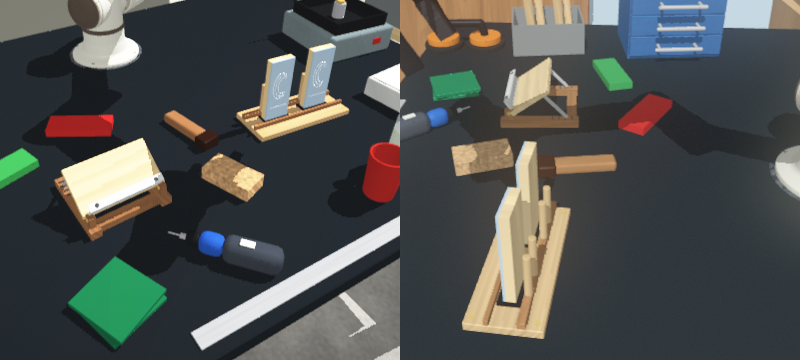

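```bash
python3 -c "
from station import r
print(r.finish_job())"
```

```text
the job is handed in; nothing more can be done
None
```

The engraved panel is standing upright on the bare black pad in the rack's free bay, mirror side to the open front, and the job is handed in. It took about 13 s of robot time.

I gripped the panel by its long edges near the top and slid it about 40 mm up the slope, clear of the lip. I then lifted it off, turned it upright and carried it to the bay. The pad took about 5 N at touchdown. I then let go and backed off.

**Last checks, after the gripper had backed off:**
- **Upright:** the mirror face leans 0.1°.
- **Position:** the panel's axis is within about 1.5 mm of the bay's centre, and its top is at 169 mm (168 expected).
- **Square:** the camera read the panel's yaw as −5.7°, against about −4.3° for the rack. Held in the gripper it had read −4.3°, so it is within about 1.4° of square; that could be measuring noise or a small turn on release.
- **Other things:** the other panel, the brush, the sanding block and the green and red look-alikes look undisturbed in the final picture. I did not measure them again.

The side camera's plane fit disagreed, giving 8° of lean. It also takes in the panel's edge, the other panel and the dowels, so I disregarded it; the side picture shows the panel upright.

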